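# Slide the loaded drill case into the corner stop

### The arm

A 6-joint arm with a two-finger parallel gripper is mounted at the origin on a cart in front of the work surface, level with it; the furniture and walls round the work are solid. World frame = base frame: x ahead of the robot, y to its left, z up, the work surface at z = 0. Lengths are in mm, angles in rad, forces in N, time in s.
With the tool pointing down it reaches from about 300 to 775 mm from the base axis. Payload 14.6 kg.
Tool frame: the origin (TCP) lies at the very end of the fingers, on their centre line; the grasp point (between the pads) lies 19 mm behind it; z points along the fingers, y is the line along which they close (so a half turn about z gives the same grasp; the last joint's range is limited). The gripper opens to 94 mm and grips with 3 to 60 N. Pads are 16 mm wide; open, the fingers measure 119 mm over their backs; the gripper's body (75 mm by 177 mm) begins 78 mm behind the grasp point.
Start: joints at [1.068, 0.3, 1.521, -0, 1.321, -0.067], TCP at [232.171, 498.584, 205.446] pointing down, gripper open.
Joint ranges: [-3.03, 3.03], [-0.79, 2.21], [0.23, 2.52], [-1.04, 4.18], [0, 3.07], [-2.55, 2.55]. Speed limits (rad/s): [2.22, 2.22, 2.57, 3.14, 3.14, 3.14].

### API

Orientations are given as [roll, pitch, yaw] about the fixed x, y, z axes, in that order (R = Rz(yaw) Ry(pitch) Rx(roll)).
In Python, from cell import manip gives the robot as it stands.
- The arm moves only by the tool servo_tool, never from a script. Its argument "motion" is a list that holds one entry, the list of rows, each a list of 7 numbers: the shift along the world's x, y, z as a fraction of full scale, then the turn, a rotation vector about the world's x, y, z as a fraction of full scale, then the closure, from 0 (fully open) to 1 (shut). In form: [[[x, y, z, rx, ry, rz, gripper], ...]]. A call has 1 to 10 rows; each row is the pose to reach, as a shift and turn from the pose commanded when the call began, turning the shorter way round; what a row does not reach only later rows make up. Full scale, the value 1, is 0.5 m for a shift and pi rad for a turn. A row lasts 1/10 s, in which the tool goes at most 50 mm and 8.59 degrees, less where a joint would pass 70% of its speed; a pose out of reach is approached as far as the arm can. A call with a number of a shift or a turn outside -1 to 1 is refused whole. A call with a gripper value outside its range is refused whole. The fingers move at their own pace and stop on an object; "newtons" is the grip in N (left out, the last holds). Time passes only in rows, so rows that repeat a pose let the fingers close. It gives the time, the measured TCP pose, the force, the opening and the grip force at its end, in the units of the state.
- manip.read_state(): the state, without advancing time (a new reading comes with each control period).
- manip.camera(name): name is "scene" or "top" or "wrist"; returns a dict with "frame" (400x640x3 uint8, red, green, blue), "range_z" (400x640 float32, mm along the optical axis (not along the pixel's ray), 0 where there is no reading), "vfov" (degrees; the focal length in pixels is half the picture's height over the tangent of half this angle, whatever the lens; pixels are square), "cx", "cy" (the principal point, pixels), "cam_to_world" (4x4, takes a point from camera to world coordinates). Camera axes: x right, y down, z forward; pixel columns grow to the right and rows downward; lengths in mm; the calibration is good to about 2 mm. The wrist camera is an equidistant fisheye: a pixel r from the principal point sees the ray r / f radians off the axis. A picture is of the moment at which its call begins.
- manip.sign_off(): hands the job in; it is judged then, once.
The state is a dict: "clock": time; "joints": joint angles; "qd": joint speeds; "effort": joint torques, N m; "eef_pos": TCP position; "eef_rot": TCP orientation; "wrist_force": force on the tool from outside, world axes, zero at the start; "moment": the same for the moment, N m; "finger_gap": finger opening in mm; "finger_force": force on a finger pad.
Only numpy, scipy, OpenCV 4.12 (cv2) and the standard library are available. Lean on these libraries where they do the work, as an engineer would, in place of code of your own. Each camera call takes 0.05 s, during which the arm holds its last target. There are 200 camera calls.

### The job

Push the heavy red drill case in front of you (not the one at the far end) across the table into the inside corner of the angle-iron stop just behind it, so that its hinged back sits flush against the long leg and its right-hand end against the short leg. Push it low, near its base, with the fingertips so that it slides without tipping or rocking; never lift it, leave the stud, carton and offcut where they are, and finish with the hand clear.

Things in the scene. Friction and masses are not known exactly. Their poses are not given: they have to be found in the camera images.
- drill_case: The nearer red drill case, like a small toolbox, 85 (x) x 168 (y) x 90 mm high, loaded (1.0 to 1.5 kg), on four small rubber pads 2 mm high, set in from its edges; slippery painted walls; nothing opens. Origin: centre of its underside, on the table. +x out of its hinged back, -x out of its front (to the robot), +y to its left end. Walls at x = -38, +37, y = -82, +82 mm. Slides at 7 to 18 N.
- case_lip (a point): Outer edge of the catch lip on the middle of the case's front, 62 mm above the table; 40 mm wide (y), 8 mm high, 5 mm proud of the front wall. Pushed from the front above about 45 to 50 mm the case tips. A vertical finger at the middle meets this lip first and so pushes high: lean the fingers so that the tips lead, or push either side of it.
- angle_fixture: L-shaped dark angle-iron stop fixed to the table, 151 (x) x 200 (y) mm. Legs 30 mm wide, 6 mm high; the long one has a flange 24 mm high on its outer edge, the short one two ball studs 36 mm high. Origin: centre of this rectangle, on the table. +x points roughly back at the robot, +y roughly to its right (within 0.22 rad). With the case home, the case's origin is at x = -8, y = -12 mm here, its x axis opposite.
- stop_corner (a point): Inside corner of the stop, on the table, axes as the stop's. From here the inner edge of the long leg runs 170 mm towards -y (to the robot's left) and that of the short leg 120 mm towards +x (to the robot). The case's back right bottom corner belongs here.
- stud_nut: Threaded steel stud with nut standing on end, 32 x 36 x 78 mm high, just beyond the short leg (to the right). Origin: centre of its underside. Leave alone.
- disc_carton: Yellow card carton, 30 x 110 x 62 mm high, standing behind the long leg. Origin: centre of its underside. Leave alone.
- offcut_2: Grey steel offcut of box section, 45 x 140 x 40 mm high, lying to the right and nearer the robot. Origin: centre of its underside. Leave alone.
Not all that is in view belongs to the job. What is shaped like the angle_fixture but purple is not meant.

How it is judged (in metres and radians):
At the end, for the whole second after the job is handed in: The case stands flat and still in the corner: gaps of at most 4 mm to the long leg and to the short leg, square to the stop within 0.04 rad (x of drill_case in the frame of angle_fixture between -0.013 and -0.004 m and y of drill_case in the frame of angle_fixture between -0.016 and -0.007 m and angle between the x axis of drill_case and the x axis of angle_fixture, either way round below 0.04 rad and angle between drill_case's own z axis and vertical below 0.03 rad and height (world z) of drill_case below 0.004 m and linear speed of drill_case below 0.01 m/s); the robot touches nothing.
It fails at once if the case is tipped or rocked by more than 0.1 rad (angle between drill_case's own z axis and vertical above 0.1 rad).
It fails at once if the case is lifted (height (world z) of drill_case above 0.012 m).
It fails at once if the case is pushed high instead of near its base (more than 3 N from the fingers while the grasp point between the pads is over 75 mm above the table) (contact force between the fingers and drill_case above 3 N and height (world z) of the grasp point above 0.075 m).
It fails at once if the stud, the carton or the offcut is moved by more than 15 mm (distance of any of stud_nut, disc_carton, offcut_2 from where it was at the start of the episode above 0.015 m).
It also fails if it takes over 45 s, if anything falls off the work surface, if the arm or the gripper's body presses on something with over 40 N, if the wrist force passes 120 N, or if a joint passes its speed limit or range.

## Working session

There is one attempt and no reset: what is moved stays moved. The work goes in short steps, Python scripts to look and compute and a tool call to move; the robot and the scene stay as the last step left them, time stands still between calls to the robot, and variables do not carry over. Pictures are saved under pics/ and viewed, at most 10 in all, crops included, and the job is handed in when it is done.

Besides the shell and the picture viewer there is one more tool, called as a command line: name --argument value ..., lists and objects as JSON in quotes. servo_tool: Moves the arm, as the interface text tells. Its arguments: {"type":"object","properties":{"motion":{"type":"array"},"newtons":{"type":"number"}},"required":["motion"]}

```bash
mkdir -p pics; cat > h.py <<'E'
import numpy as np, cv2, pickle
from cell import manip
def take(n,tag):
    c=manip.camera(n); pickle.dump(c,open(f'pics/{tag}.pkl','wb')); cv2.imwrite(f'pics/{tag}.png',c['frame'][:,:,::-1]); return c
def load(tag): return pickle.load(open(f'pics/{tag}.pkl','rb'))
def cloud(c):
    H,W=c['range_z'].shape; f=H/2/np.tan(np.radians(c['vfov']/2))
    v,u=np.mgrid[:H,:W]; z=c['range_z']
    p=np.stack([(u-c['cx'])/f*z,(v-c['cy'])/f*z,z,np.ones_like(z)],-1)
    return (p@np.array(c['cam_to_world']).T)[...,:3]
E
python3 - <<'E'
from h import *
a=take('scene','s0'); b=take('top','t0')
print(manip.read_state()); 
for c in(a,b): print(c['vfov'],c['cx'],c['cy'],np.round(c['cam_to_world'],3).tolist())
E
```

```text
{'clock': 0.1, 'joints': array([ 1.06841168e+00,  3.00392632e-01,  1.52151576e+00, -3.00848831e-05,
        1.32073237e+00, -6.65969244e-02]), 'qd': array([ 0.00046931, -0.00060686, -0.00364416, -0.00214506, -0.00198515,
       -0.00054312]), 'effort': array([ 1.86345904e-03, -5.32639396e+01, -3.53285766e+01,  7.09154550e-02,
        2.34928261e-02, -1.79582241e-05]), 'eef_pos': array([232.05923554, 498.37787709, 204.95701436]), 'eef_rot': array([-3.14054493e+00, -4.06723580e-05,  2.70581238e+00]), 'wrist_force': array([-0.09853955,  0.02862482, -0.09919248]), 'moment': array([-0.04496327,  0.01209621,  0.0191729 ]), 'finger_force': 0.0, 'finger_gap': 93.70364428459422}
48.89616673034911 326.3600670003099 197.80757535674078 [[-0.831, -0.422, 0.362, 61.109], [-0.556, 0.649, -0.519, 722.219], [-0.016, -0.632, -0.774, 1176.814], [0.0, 0.0, 0.0, 1.0]]
52.6807855858071 325.4095555923103 195.58586766909534 [[-0.017, -0.997, 0.079, 477.492], [-1.0, 0.017, -0.001, 14.659], [-0.0, -0.079, -0.997, 1357.415], [0.0, 0.0, 0.0, 1.0]]
```

View pics/s0.png

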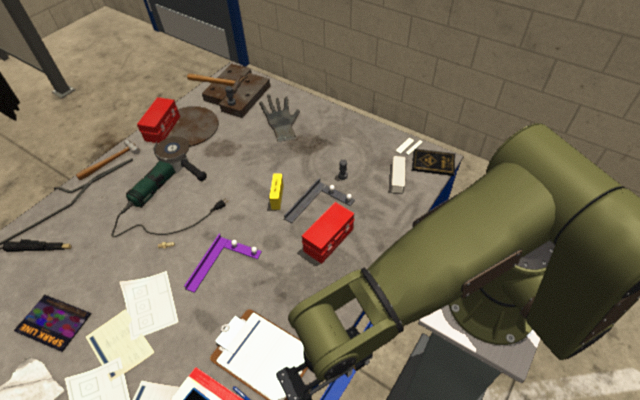

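View pics/t0.png

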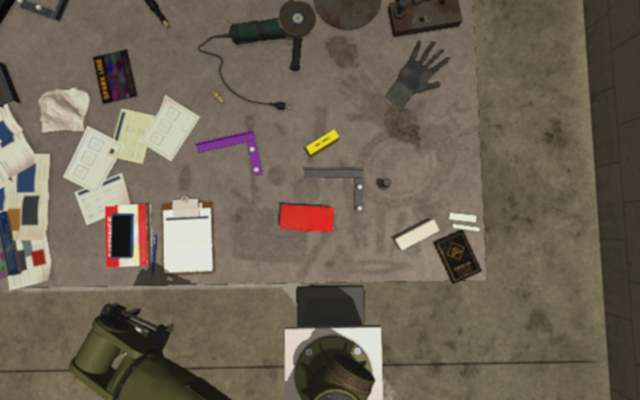

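The top picture shows three candidate pairs. The near red case is at top (306,217) / scene (328,232), and the far one is at scene (158,118), so the near one is meant. The dark L is at top (305–363, 168–212), and the purple L at (230,150) is the decoy. The stud is at (383,183), the carton at (322,142) and the offcut at (416,235). I'll confirm this in an enlarged crop.

```bash
python3 - <<'E'
from h import *
c=load('t0'); f=c['frame']; P=cloud(c)
cr=f[120:250,260:450,::-1]; cv2.imwrite('pics/crop.png',cv2.resize(cr,None,fx=4,fy=4,interpolation=cv2.INTER_CUBIC))
hsv=cv2.cvtColor(f,cv2.COLOR_RGB2HSV).astype(int)
H=P[...,2]
def rect(m,name,tr=True):
    p=P[m][:,:2].astype(np.float32); r=cv2.minAreaRect(p); print(name,m.sum(),np.round(r[0],1),np.round(r[1],1),round(r[2],2),'z',np.round(np.percentile(H[m],[2,50,98]),1)); 
    print(np.round(cv2.boxPoints(r),1).tolist())
box=np.zeros(H.shape,bool); box[190:245,265:345]=1
red=box&((hsv[...,0]<8)|(hsv[...,0]>172))&(hsv[...,1]>150)
rect(red&(H>80),'case')
b=np.zeros(H.shape,bool); b[160:216,298:370]=1
g=b&(H>3.5)&~red; rect(g&(H<60),'stop')
g2=b&(H>15)&(H<30)&~red; rect(g2,'flange+')
print('table',np.median(H[150:165,200:230]), np.median(H[225:245,340:380]))
for n,(r0,r1,c0,c1) in dict(stud=(172,194,372,396),carton=(125,160,300,345),off=(215,255,388,442)).items():
    b=np.zeros(H.shape,bool); b[r0:r1,c0:c1]=1; rect(b&(H>12),n)
# same from scene
c=load('s0');P=cloud(c);H=P[...,2];f=c['frame'];hsv=cv2.cvtColor(f,cv2.COLOR_RGB2HSV).astype(int)
b=np.zeros(H.shape,bool); b[195:265,295:360]=1
red=b&((hsv[...,0]<8)|(hsv[...,0]>172))&(hsv[...,1]>150)
rect(red&(H>80),'case_s')
b=np.zeros(H.shape,bool); b[172:225,280:360]=1
rect(b&(H>4)&(H<60)&~red,'stop_s')
E
```

```text
case 1254 [509.5  74.1] [164.5  74.9] 85.41 z [84.4 89.5 94.9]
[[465.6000061035156, -4.900000095367432], [540.2000122070312, -10.899999618530273], [553.2999877929688, 153.10000610351562], [478.70001220703125, 159.0]]
stop 1115 [611.9 -14.5] [240.  186.2] 89.06 z [ 3.6  6.6 33.7]
[[516.7999877929688, -132.89999389648438], [703.0, -136.0], [706.9000244140625, 103.9000015258789], [520.7999877929688, 107.0]]
flange+ 95 [606.2 -13.5] [197.1 140.8] 88.2 z [15.2 24.8 29.7]
[[532.7000122070312, -109.80000305175781], [673.5, -114.19999694824219], [679.5999755859375, 82.80000305175781], [538.9000244140625, 87.19999694824219]]
table 0.22720300183573272 0.3646309612076948
stud 99 [558.1 -85.1] [ 31.2 254.6] 31.93 z [  12.8   76.5 1357.4]
[[477.5, 14.699999809265137], [612.2000122070312, -201.39999389648438], [638.7000122070312, -184.89999389648438], [504.0, 31.200000762939453]]
carton 407 [643.7  39.1] [100.3 320.6] 80.99 z [16.5 61.6 68.7]
[[477.5, 14.699999809265137], [794.2000122070312, -35.599998474121094], [809.9000244140625, 63.5], [493.20001220703125, 113.69999694824219]]
off 682 [ 463.  -179.2] [388.4 111.3] 82.86 z [13.7 40.1 46.4]
[[383.70001220703125, -365.0], [494.1000061035156, -378.79998779296875], [542.4000244140625, 6.5], [431.8999938964844, 20.399999618530273]]
case_s 1150 [338.3 379.9] [149.1 868.3] 29.26 z [82.6 89.4 94.3]
[[61.099998474121094, 722.2000122070312], [485.5, -35.20000076293945], [615.5999755859375, 37.599998474121094], [191.1999969482422, 795.0999755859375]]
stop_s 1014 [627.9 -48.1] [271.6 254.4] 31.09 z [ 4.1  7.6 41.3]
[[446.0, -9.300000190734863], [577.2999877929688, -227.10000610351562], [809.9000244140625, -86.9000015258789], [678.5, 131.0]]
```

View pics/crop.png

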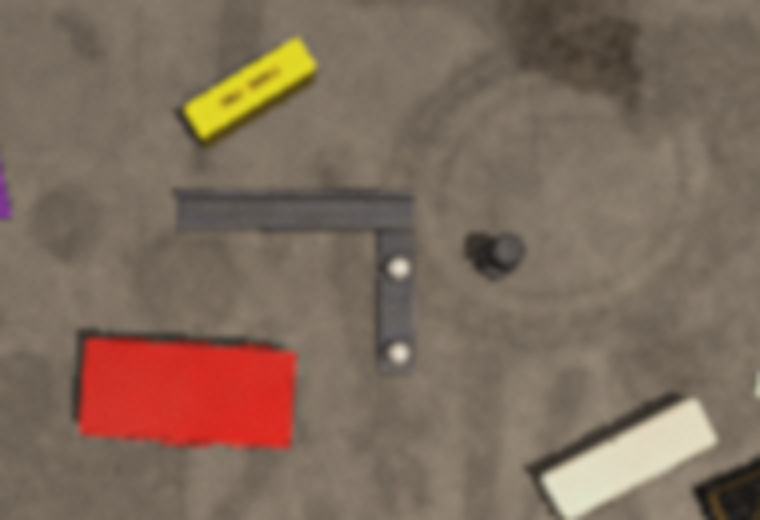

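The crop confirms it. The near red case has its top corners at about crop (83,338), (296,352), (290,446) and (80,434), just in front of the dark L. The L's inside corner is at crop (379,231), and the purple one is off to the left.

```bash
cat >> h.py <<'E'
def ray(c,u,v,z):
    f=c['frame'].shape[0]/2/np.tan(np.radians(c['vfov']/2)); T=np.array(c['cam_to_world'])
    d=T[:3,:3]@np.array([(u-c['cx'])/f,(v-c['cy'])/f,1]); o=T[:3,3]; return (o+d*(z-o[2])/d[2])[:2]
E
python3 - <<'E'
from h import *
c=load('t0')
k=lambda x,y,z: ray(c,260+(x+.5)/4-.5,120+(y+.5)/4-.5,z)
for n,a in dict(corner=(379,231,6),longend=(178,231,6),shortend=(379,373,6),shortout=(412,373,6),flangeL=(178,190,24),flangeR=(412,192,24),ball1=(399,267,30),ball2=(399,353,30)).items(): print(n,np.round(k(*a),1))
q=np.array([k(*a,90) for a in [(83,338),(296,352),(290,446),(80,434)]]);print('case',np.round(q,1).tolist(),q.mean(0))
for i in range(4): print(np.linalg.norm(q[i]-q[i-1]))
# subpixel case mask: red rect in pixels above z=90
f=c['frame'];hsv=cv2.cvtColor(f,cv2.COLOR_RGB2HSV).astype(int)
m=np.zeros(f.shape[:2],np.uint8); m[195:245,270:345]=((((hsv[...,0]<8)|(hsv[...,0]>172))&(hsv[...,1]>150)))[195:245,270:345]
pts=np.array([ray(c,u,v,90) for v,u in np.argwhere(m)],np.float32); r=cv2.minAreaRect(pts); print(r)
P=cloud(c);H=P[...,2]
b=np.zeros(H.shape,bool); b[164:181,300:366]=1; g=b&(H>3)&(H<12)  # long leg
v,u=np.nonzero(g); X=P[g][:,:2]
# long-leg axis via PCA
w=X-X.mean(0);_,_,V=np.linalg.svd(w,full_matrices=False);print('leg dir',V[0],'ang',np.arctan2(-V[0][0],V[0][1]))
E
```

```text
corner [644.3 -85.4]
longend [647.1  83.9]
shortend [524.8 -82.7]
shortout [ 524.3 -110.3]
flangeL [679.2  82.5]
flangeR [ 674.3 -112.2]
ball1 [611.1 -99.4]
ball2 [540.1 -97.8]
case [[553.2, 155.2], [539.4, -11.9], [466.0, -5.8], [478.1, 158.2]] [509.17038228  73.93176623]
75.18768187953566
167.66408727646044
73.66408534948057
164.44667584425727
((509.8426208496094, 74.70613861083984), (167.57870483398438, 80.2388916015625), 85.4595718383789)
leg dir [-0.04255325 -0.9990942 ] ang 3.099026547691167
```

```bash
cat >> h.py <<'E'
from scipy.spatial.transform import Rotation as R
def to(pos,yaw,ax,lean):
    """fractions from measured pose to target: down tool, yaw, lean about world axis"""
    s=manip.read_state(); Rt=R.from_rotvec(np.array(ax)*lean)*R.from_euler('xyz',[np.pi,0,yaw])
    d=(Rt*R.from_euler('xyz',s['eef_rot']).inv()).as_rotvec()
    print('clock',s['clock'],'pos',np.round(s['eef_pos'],1),'rot',np.round(s['eef_rot'],3),'F',np.round(s['wrist_force'],1))
    print(np.round((np.array(pos)-s['eef_pos'])/500,4),np.round(d/np.pi,4), 'rows>=',np.linalg.norm(np.array(pos)-s['eef_pos'])/50,np.degrees(np.linalg.norm(d))/8.59)
E
python3 -c "
from h import *
to([430,76,205],np.pi-.021,[0,1,0],-.2)
to([430,76,14],np.pi-.021,[0,1,0],-.2)"
```

```text
clock 0.1 pos [232.1 498.4 205. ] rot [-3.141 -0.     2.706] F [-0.1  0.  -0.1]
[ 3.959e-01 -8.448e-01  1.000e-04] [-0.0129 -0.0628  0.1316] rows>= 9.329171863374349 3.0680789606203986
clock 0.1 pos [232.1 498.4 205. ] rot [-3.141 -0.     2.706] F [-0.1  0.  -0.1]
[ 0.3959 -0.8448 -0.3819] [-0.0129 -0.0628  0.1316] rows>= 10.08063884135942 3.0680789606203986
```

servo_tool --motion '[[[0.396,-0.845,0,-0.013,-0.063,0.132,0],[0.396,-0.845,0,-0.013,-0.063,0.132,0],[0.396,-0.845,0,-0.013,-0.063,0.132,0],[0.396,-0.845,0,-0.013,-0.063,0.132,0],[0.396,-0.845,0,-0.013,-0.063,0.132,0],[0.396,-0.845,0,-0.013,-0.063,0.132,0],[0.396,-0.845,0,-0.013,-0.063,0.132,0],[0.396,-0.845,0,-0.013,-0.063,0.132,0],[0.396,-0.845,0,-0.013,-0.063,0.132,0],[0.396,-0.845,0,-0.013,-0.063,0.132,0]]]'

```text
clock: 1.1
eef_pos: [431.1, 72.6, 205.4]
eef_rot: [3.137, 0.201, 3.118]
wrist_force: [0.1, 0.4, 0.6]
finger_gap: 94.3
finger_force: 0.0
```

```bash
python3 -c "
from h import *
to([430,76,14],np.pi-.021,[0,1,0],-.2)"
```

```text
clock 1.1 pos [431.1  72.6 205.4] rot [3.137 0.201 3.118] F [0.1 0.4 0.6]
[-0.0022  0.0067 -0.3827] [-0.0001  0.0002  0.0007] rows>= 3.8281017488207483 0.014842942831776984
```

servo_tool --motion '[[[0,0,-0.1,0,0,0,0],[0,0,-0.2,0,0,0,0],[0,0,-0.3,0,0,0,0],[0,0,-0.36,0,0,0,0],[0,0,-0.382,0,0,0,0],[0,0,-0.382,0,0,0,0],[0,0,-0.382,0,0,0,0]]]'

```text
clock: 1.8
eef_pos: [431.0, 76.2, 15.7]
eef_rot: [3.136, 0.202, 3.121]
wrist_force: [0.1, 0.5, 0.6]
finger_gap: 94.2
finger_force: 0.0
```

```bash
python3 -c "
from h import *
take('top','t1');take('scene','s1');to([465,76,14],np.pi-.021,[0,1,0],-.2)
a=load('t1')['frame'][150:290,230:420,::-1]; cv2.imwrite('pics/c1.png',cv2.resize(a,None,fx=3,fy=3))"
```

```text
clock 1.9 pos [431.2  76.2  16. ] rot [3.136 0.203 3.121] F [ 0.1 -0.8  1. ]
[ 0.0677 -0.0005 -0.004 ] [-0.0003  0.0011 -0.0005] rows>= 0.6778910504152793 0.025194695094662822
```

View pics/c1.png

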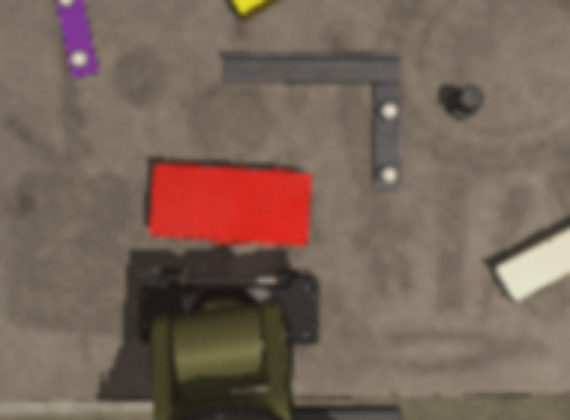

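The hand sits low and centred in front of the case, with its gripper bar at crop (230,300) and the case front at crop row 243. I'll push it forward in small steps.

servo_tool --motion '[[[0.03,0,0,0,0,0,0],[0.05,0,0,0,0,0,0],[0.06,0,0,0,0,0,0],[0.07,0,0,0,0,0,0],[0.08,0,0,0,0,0,0],[0.09,0,0,0,0,0,0],[0.1,0,0,0,0,0,0],[0.11,0,0,0,0,0,0],[0.12,0,0,0,0,0,0],[0.12,0,0,0,0,0,0]]]'

```text
clock: 2.9
eef_pos: [489.3, 76.0, 14.1]
eef_rot: [3.137, 0.198, 3.121]
wrist_force: [-4.4, 0.0, 0.2]
finger_gap: 93.8
finger_force: 2.1
```

```bash
cat >> h.py <<'E'
def case(tag):
    for n in ['top']:
        c=take(n,tag);f=c['frame'];hsv=cv2.cvtColor(f,cv2.COLOR_RGB2HSV).astype(int)
        m=np.zeros(f.shape[:2],np.uint8); s=np.s_[160:245,262:375]
        m[s]=((((hsv[...,0]<8)|(hsv[...,0]>172))&(hsv[...,1]>150)))[s]
        pts=np.array([ray(c,u,v,90) for v,u in np.argwhere(m)],np.float32); r=cv2.minAreaRect(pts); print('case',np.round(r[0],1),np.round(r[1],1),r[2])
        w=pts-pts.mean(0);V=np.linalg.svd(w,full_matrices=False)[2][0];print(pts.mean(0),'yaw',np.arctan(-V[0]/V[1]))
E
python3 -c "
from h import *
case('t2');to([465,76,14],np.pi-.021,[0,1,0],-.2)"
```

```text
case [536.7  76.5] [166.4  75.4] 89.03947448730469
[537.0367   75.78923] yaw -0.021685345
clock 2.95 pos [489.3  76.   14.2] rot [3.137 0.198 3.121] F [-3.9  0.3 -0.4]
[-0.0487 -0.0001 -0.0003] [-0.0001 -0.0005 -0.0004] rows>= 0.48684317693721424 0.014191388868060076
```

servo_tool --motion '[[[0.01,0,0,0,0,0,0],[0.025,0,0,0,0,0,0],[0.04,0,0,0,0,0,0],[0.055,0,0,0,0,0,0],[0.07,0,0,0,0,0,0],[0.085,0,0,0,0,0,0],[0.1,0,0,0,0,0,0],[0.115,0,0,0,0,0,0],[0.125,0,0,0,0,0,0],[0.13,0,0,0,0,0,0]]]'

```text
clock: 3.95
eef_pos: [554.1, 76.1, 14.0]
eef_rot: [3.137, 0.197, 3.121]
wrist_force: [-10.4, -0.3, 3.7]
finger_gap: 93.9
finger_force: 5.0
```

```bash
python3 -c "
from h import *
case('t3');to([465,76,14],np.pi-.021,[0,1,0],-.2)"
```

```text
case [599.7  77.4] [164.2  76. ] 89.03875732421875
[601.5988   77.12347] yaw -0.028564155
clock 4.0 pos [554.3  76.1  14. ] rot [3.137 0.198 3.121] F [-6.4 -0.5  1.1]
[-1.786e-01 -1.000e-04 -1.000e-04] [-0.0002 -0.0008 -0.0004] rows>= 1.7862905984120172 0.018422433177187378
```

servo_tool --motion '[[[-0.04,0,0,0,0,0,0],[-0.08,0,0.02,0,0,0,0],[-0.08,0,0.12,0,0,0,0],[-0.08,0,0.22,0,0,0,0],[-0.08,0,0.32,0,0,0,0.45],[-0.08,0,0.32,0,0,0,0.45],[-0.08,0,0.32,0,0,0,0.45]]]'

```text
clock: 4.7
eef_pos: [515.4, 76.1, 175.3]
eef_rot: [3.136, 0.203, 3.121]
wrist_force: [-0.4, -0.3, -1.3]
finger_gap: 73.5
finger_force: 0.0
```

```bash
python3 -c "
from h import *
to([598,205,174],1.55,[1,0,0],-.2)"
```

```text
clock 4.7 pos [515.4  76.1 175.3] rot [3.136 0.203 3.121] F [-0.4 -0.3 -1.3]
[ 0.1651  0.2577 -0.0026] [ 5.000e-04  1.000e-03 -5.004e-01] rows>= 3.061078317448333 10.485099275397147
```

servo_tool --motion '[[[0.05,0.08,0,0,0,-0.047,0.45],[0.1,0.16,0,0,0,-0.094,0.45],[0.165,0.258,0,0,0,-0.141,0.45],[0.165,0.258,0,0,0,-0.188,0.45],[0.165,0.258,0,0,0,-0.235,0.45],[0.165,0.258,0,0,0,-0.282,0.45],[0.165,0.258,0,0,0,-0.329,0.45],[0.165,0.258,0,0,0,-0.376,0.45],[0.165,0.258,0,0,0,-0.423,0.45],[0.165,0.258,0,0,0,-0.47,0.45]]]'

```text
clock: 5.7
eef_pos: [597.0, 205.0, 172.0]
eef_rot: [3.14, 0.202, 1.671]
wrist_force: [-0.7, -1.2, 0.2]
finger_gap: 52.1
finger_force: 0.0
```

```bash
python3 -c "
from h import *
to([598,205,14],1.55,[1,0,0],-.2); print(manip.read_state()['finger_gap'])"
```

```text
clock 5.7 pos [597. 205. 172.] rot [3.14  0.202 1.671] F [-0.7 -1.2  0.2]
[ 0.0019 -0.     -0.3161] [ 0.0006 -0.0008 -0.0383] rows>= 3.160646668613367 0.8034523077646667
52.07778325361269
```

servo_tool --motion '[[[0,0,-0.05,0,0,-0.03,0.45],[0,0,-0.12,0,0,-0.03,0.45],[0,0,-0.2,0,0,-0.03,0.45],[0,0,-0.27,0,0,-0.03,0.45],[0,0,-0.31,0,0,-0.03,0.45],[0,0,-0.318,0,0,-0.03,0.45],[0,0,-0.318,0,0,-0.03,0.45]]]'

```text
clock: 6.4
eef_pos: [597.0, 204.9, 14.2]
eef_rot: [3.139, 0.201, 1.582]
wrist_force: [-0.3, -0.2, 0.1]
finger_gap: 52.1
finger_force: 0.0
```

```bash
python3 -c "
from h import *
case('t4');to([598,205,14],1.55,[1,0,0],-.2); print(manip.read_state()['finger_gap'])
a=load('t4')['frame'][110:250,230:420,::-1]; cv2.imwrite('pics/c4.png',cv2.resize(a,None,fx=3,fy=3))"
```

```text
case [598.2  77.4] [164.2  79.1] 89.03875732421875
[599.15546   77.116295] yaw -0.026249498
clock 6.45 pos [597.7 205.1  15.5] rot [3.137 0.201 1.582] F [-0.2 -0.2  0.3]
[ 0.0006 -0.0002 -0.0031] [ 0.0002  0.0002 -0.0102] rows>= 0.031236398240454252 0.21411934237411986
51.77586518437156
```

View pics/c4.png

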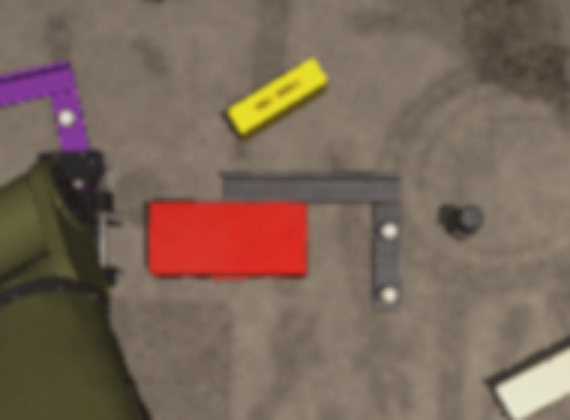

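The hand stands left of the case, fingers at crop (112,220)–(112,275), opposite its left end at crop column 150. The case is square and about 6 mm short of the long leg. I'll push it to the right.

servo_tool --motion '[[[0,-0.03,0,0,0,-0.01,0.45],[0,-0.06,0,0,0,-0.01,0.45],[0,-0.075,0,0,0,-0.01,0.45],[0,-0.09,0,0,0,-0.01,0.45],[0,-0.11,0,0,0,-0.01,0.45],[0,-0.13,0,0,0,-0.01,0.45],[-0.001,-0.15,0,0,0,-0.01,0.45],[-0.002,-0.17,0,0,0,-0.01,0.45],[-0.003,-0.19,0,0,0,-0.01,0.45],[-0.004,-0.2,0,0,0,-0.01,0.45]]]'

```text
clock: 7.45
eef_pos: [596.1, 104.7, 16.3]
eef_rot: [3.135, 0.199, 1.549]
wrist_force: [1.5, 7.6, 0.5]
finger_gap: 51.6
finger_force: 4.1
```

```bash
python3 -c "
from h import *
case('t5');to([598,205,14],1.55,[1,0,0],-.2)"
```

```text
case [597.1  12.6] [166.9  79.1] 89.03875732421875
[597.3743    11.971728] yaw -0.01896117
clock 7.5 pos [596.1 104.1  16.3] rot [3.135 0.199 1.549] F [1.3 4.  1. ]
[ 0.0039  0.2017 -0.0046] [-0.0003  0.0008  0.0001] rows>= 2.017937817783366 0.017652448865115446
```

servo_tool --motion '[[[0,-0.008,0,0,0,0,0.45],[0,-0.016,0,0,0,0,0.45],[0,-0.022,0,0,0,0,0.45],[0,-0.026,0,0,0,0,0.45],[0,-0.028,0,0,0,0,0.45]]]'

```text
clock: 8.0
eef_pos: [596.1, 92.0, 16.3]
eef_rot: [3.134, 0.197, 1.549]
wrist_force: [-1.0, 16.8, 2.2]
finger_gap: 51.6
finger_force: 8.4
```

servo_tool --motion '[[[0,-0.002,0,0,0,0,0.45],[0,-0.004,0,0,0,0,0.45]]]'

```text
clock: 8.2
eef_pos: [596.1, 91.6, 16.4]
eef_rot: [3.134, 0.195, 1.55]
wrist_force: [-1.7, 28.0, 2.8]
finger_gap: 51.5
finger_force: 14.0
```

```bash
python3 -c "
from h import *
case('t6');to([598,205,14],1.55,[1,0,0],-.2)"
```

```text
case [596.9   0. ] [167.1  79.1] 89.03878784179688
[ 5.9681775e+02 -3.1172758e-01] yaw -0.007980286
clock 8.25 pos [596.1  91.7  16.3] rot [3.134 0.195 1.55 ] F [-0.9 24.4  2.7]
[ 0.0038  0.2265 -0.0047] [-0.0015  0.0011 -0.0002] rows>= 2.265969832481183 0.04024604421614493
```

servo_tool --motion '[[[0,0.04,0,0,0,0,0.45],[0,0.1,0.02,0,0,0,0.45],[0,0.1,0.12,0,0,0,0.45],[0,0.1,0.22,0,0,0,0.45],[0,0.1,0.32,0,0,0,0.2],[0,0.1,0.32,0,0,0,0],[0,0.1,0.32,0,0,0,0]]]'

```text
clock: 8.95
eef_pos: [596.0, 138.4, 176.7]
eef_rot: [3.134, 0.2, 1.549]
wrist_force: [-0.4, 0.4, -0.3]
finger_gap: 72.2
finger_force: 0.0
```

```bash
python3 -c "
from h import *
to([515,1,174],np.pi-.021,[0,1,0],-.2)"
```

```text
clock 8.95 pos [596.  138.4 176.7] rot [3.134 0.2   1.549] F [-0.4  0.4 -0.3]
[-0.1619 -0.2748 -0.0054] [-0.0008  0.0008  0.5   ] rows>= 3.18997830742527 10.476568256972934
```

servo_tool --motion '[[[-0.05,-0.08,0,0,0,0.047,0],[-0.1,-0.17,0,0,0,0.094,0],[-0.162,-0.274,0,0,0,0.141,0],[-0.162,-0.274,0,0,0,0.188,0],[-0.162,-0.274,0,0,0,0.235,0],[-0.162,-0.274,0,0,0,0.282,0],[-0.162,-0.274,0,0,0,0.329,0],[-0.162,-0.274,0,0,0,0.376,0],[-0.162,-0.274,0,0,0,0.423,0],[-0.162,-0.274,0,0,0,0.47,0]]]'

```text
clock: 9.95
eef_pos: [513.8, 1.7, 173.9]
eef_rot: [3.137, 0.198, 3.032]
wrist_force: [-0.6, 0.3, 0.4]
finger_gap: 93.9
finger_force: 0.0
```

servo_tool --motion '[[[0,0,-0.05,0,0,0.03,0],[0,0,-0.12,0,0,0.03,0],[0,0,-0.2,0,0,0.03,0],[0,0,-0.27,0,0,0.03,0],[0,0,-0.31,0,0,0.03,0],[0,0,-0.32,0,0,0.03,0],[0,0,-0.32,0,0,0.03,0]]]'

```text
clock: 10.65
eef_pos: [513.9, 1.9, 14.5]
eef_rot: [3.137, 0.198, 3.12]
wrist_force: [0.4, -1.0, 1.2]
finger_gap: 93.8
finger_force: 0.0
```

```bash
python3 -c "
from h import *
case('t7');to([515,1,14],np.pi-.021,[0,1,0],-.2)
a=load('t7')['frame'][110:250,230:420,::-1]; cv2.imwrite('pics/c7.png',cv2.resize(a,None,fx=3,fy=3))"
```

```text
case [596.9   0. ] [167.1  79.1] 89.03875732421875
[5.9705865e+02 1.0525078e-01] yaw -0.014635393
clock 10.7 pos [514.6   1.9  15.6] rot [3.137 0.2   3.12 ] F [ 0.5  0.6 -0.8]
[ 0.0009 -0.0018 -0.0032] [-0.0002  0.0001 -0.0001] rows>= 0.03768490337872692 0.005384650068512414
```

View pics/c7.png

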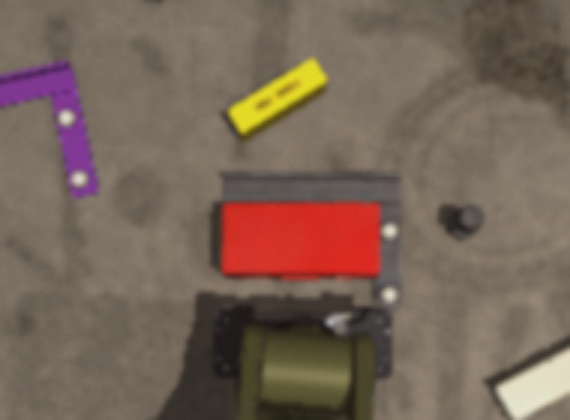

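The case lies against the short leg, with a small gap left to the long leg. The hand is centred in front of it, so I'll push forward and creep at the end.

servo_tool --motion '[[[0.03,0,0,0,0,0,0],[0.06,0,0,0,0,0,0],[0.07,0,0,0,0,0,0],[0.075,0,0,0,0,0,0],[0.08,0,0,0,0,0,0],[0.085,0,0,0,0,0,0],[0.085,0,0,0,0,0,0]]]'

```text
clock: 11.4
eef_pos: [555.5, 2.2, 15.1]
eef_rot: [3.137, 0.197, 3.121]
wrist_force: [-8.4, -0.5, 2.9]
finger_gap: 94.1
finger_force: 4.0
```

servo_tool --motion '[[[0.003,0,0,0,0,0,0],[0.006,0,0,0,0,0,0]]]'

```text
clock: 11.6
eef_pos: [558.1, 2.2, 15.0]
eef_rot: [3.137, 0.196, 3.121]
wrist_force: [-10.4, -0.3, 5.0]
finger_gap: 94.3
finger_force: 5.4
```

servo_tool --motion '[[[0.003,0,0,0,0,0,0],[0.006,0,0,0,0,0,0]]]'

```text
clock: 11.8
eef_pos: [561.1, 2.2, 15.0]
eef_rot: [3.137, 0.196, 3.121]
wrist_force: [-11.1, -0.3, 5.2]
finger_gap: 93.9
finger_force: 5.5
```

servo_tool --motion '[[[0.002,0,0,0,0,0,0],[0.004,0,0,0,0,0,0]]]'

```text
clock: 12.0
eef_pos: [563.1, 2.2, 15.0]
eef_rot: [3.137, 0.196, 3.121]
wrist_force: [-11.5, 0.6, 4.5]
finger_gap: 94.4
finger_force: 5.5
```

servo_tool --motion '[[[0.002,0,0,0,0,0,0],[0.004,0,0,0,0,0,0]]]'

```text
clock: 12.2
eef_pos: [564.4, 2.2, 14.8]
eef_rot: [3.137, 0.195, 3.121]
wrist_force: [-18.5, -0.4, 8.4]
finger_gap: 94.1
finger_force: 9.7
```

servo_tool --motion '[[[0.002,0,0,0,0,0,0],[0.003,0,0,0,0,0,0]]]'

```text
clock: 12.4
eef_pos: [564.6, 2.3, 14.2]
eef_rot: [3.136, 0.191, 3.121]
wrist_force: [-26.2, 0.5, 12.8]
finger_gap: 94.0
finger_force: 13.3
```

```bash
python3 -c "
from h import *
case('t8');print(manip.read_state()['wrist_force'])
a=load('t8')['frame'][150:220,280:380,::-1]; cv2.imwrite('pics/c8.png',cv2.resize(a,None,fx=6,fy=6,interpolation=cv2.INTER_CUBIC))"
```

```text
case [ 6.095e+02 -1.000e-01] [167.2  72.9] 89.03865051269531
[6.1144104e+02 4.8231930e-01] yaw -0.016954465
[-24.57173959   0.84372602  11.34941162]
```

View pics/c8.png

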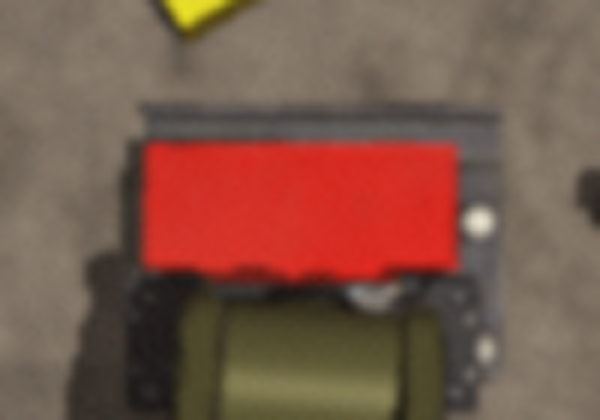

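The case is seated: force rose to 26 N with no further travel, and it is square to the stop. The right end met the short leg the same way earlier. I'll withdraw.

servo_tool --motion '[[[-0.02,0,0,0,0,0,0],[-0.08,0,0,0,0,0,0],[-0.12,0,0.02,0,0,0,0],[-0.12,0,0.12,0,0,0,0],[-0.12,0,0.22,0,0,0,0],[-0.2,0,0.32,0,0,0,0],[-0.3,0,0.36,0,0,0,0],[-0.32,0,0.36,0,0,0,0],[-0.32,0,0.36,0,0,0,0]]]'

```text
clock: 13.35
eef_pos: [407.0, 2.1, 197.1]
eef_rot: [3.137, 0.205, 3.121]
wrist_force: [0.8, -0.0, 0.0]
finger_gap: 94.0
finger_force: 0.0
```

```bash
python3 -c "
from h import *
case('t9')
c=load('t9');k=lambda x,y,z: np.round(ray(c,280+(x+.5)/6-.5,150+(y+.5)/6-.5,z),1)
print(c['frame'].shape, manip.read_state()['wrist_force'],'short outer',k(500,160,6),'short-outer+30 = inner; case right edge',k(459,200,90))
a=c['frame'][150:220,280:380,::-1]; cv2.imwrite('pics/c9.png',cv2.resize(a,None,fx=6,fy=6,interpolation=cv2.INTER_CUBIC))"
```

```text
case [ 6.064e+02 -1.000e-01] [167.2  79.2] 89.03865051269531
[6.076088e+02 5.684964e-01] yaw -0.013843843
(400, 640, 3) [ 0.86279648  0.21643436 -0.2052967 ] short outer [ 647.6 -114.2] short-outer+30 = inner; case right edge [616.2 -84.1]
```

View pics/c9.png

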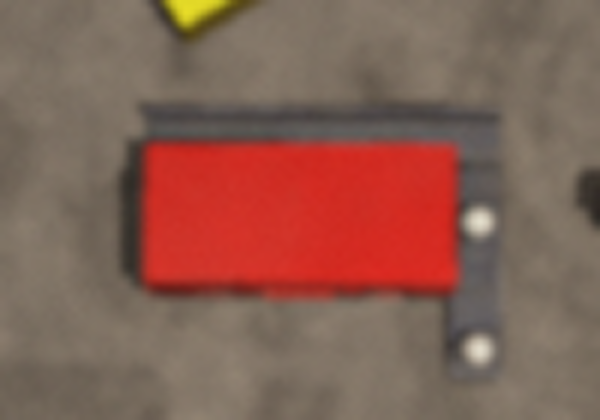

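The case sits square in the corner. Its right edge is at y = -84.1 against the leg's inner edge at -84.2, and the hand is clear.

```bash
python3 -c "
from cell import manip
print(manip.sign_off())"
```

```text
the job is handed in; nothing more can be done
None
```

I pushed the near drill case into the corner of the dark angle-iron stop, flush against both legs and square by camera and force readings, then moved the hand clear and handed the job in at about 13.4 s; sign-off returned no verdict.

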